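# Square the label printer up against the desk stand

### The job

The label printer has been left standing askew in front of the low desk stand. Without picking it up, walk it round on the desk by pushing now one corner, now another, until its back faces the stand, and then push it home until its whole back lies flat against the stand's front, between the pen cup and the card basket and touching neither. Push steadily and never lift or tip it, have it roughly square before it touches the stand so that no corner digs in, and leave everything else where it is.

Things in the scene. Friction and masses are not known exactly. Their poses are not given: they have to be found in the camera images.
- printer: Label printer: block 140 deep (x) x 110 wide (y) x 80 mm high, 0.75 to 1 kg, white below, grey lid with dark-framed window to the rear. Sides flat and upright from 5 to 75 mm up, edges rounded 5 mm. Origin: centre of its underside, on the desk. x points out of its back, y to its left, z up. It starts clear of the stand, 45 to 78 degrees anticlockwise (seen from above) of the stand's heading.
- front (a point): middle of the printer's front, 25 mm above the desk: at x -70, y 0 mm in the printer's frame. The front bears the dark label slot and steel tear bar and, on the lid behind it, a round white button. The printer stands on rubber feet; sliding it takes some 4 to 10 N. A 20 mm push at a corner turns it some 5 to 9 degrees and shifts it as far as the push
- back_left (a point): the printer's back left upright edge, 25 mm above the desk: at x +70, y +55 mm in the printer's frame
- back_right (a point): the printer's back right upright edge, 25 mm above the desk: at x +70, y -55 mm in the printer's frame
- stand: Low closed-front desk stand, fixed: grey, white top, carrying a tissue box and a terminal 70 mm or more behind its front, 560 long (y) x 200 deep (x) x 60 mm high, front. Origin: middle of the front's bottom edge. x points into the stand, square to it; y left along it; z up. The front is x = 0, y -280 to +280 mm. The printer in place has the stand's heading and its origin at x = -70 mm.
- card_basket: bystander: white perforated basket full of order cards, 210 x 130 x 80 mm (cards to 85 mm), in front of the stand to the left of the printer; its long side (its x) runs towards the stand. Origin: centre of its underside
- pen_cup: bystander: black round pen cup, 76 mm across the rim, 95 mm high, pens and scissors to 155 mm, close to the stand, to the right of the printer. Origin: centre of its underside
- label_roll: bystander: spare roll of labels standing on end, 72 mm across, 50 mm high, to the right of the printer. Origin: centre of its underside
- stapler: bystander: black and grey stapler 130 x 34 x 65 mm, nearer to the robot, left. Origin: centre of its underside, long along its x
- tape_dispenser: bystander: weighted tape dispenser 150 x 60 x 96 mm, well to the left. Origin: centre of its underside, long along its x
- mouse: bystander: black computer mouse 105 x 62 x 34 mm on a green mat, nearer to the robot, right. Origin: centre of its underside
There are look-alikes about, which are no part of the job. Leave any green or orange look-alike of the printer alone.

How it is judged (in metres and radians):
At the end, for the whole second after the job is handed in: The printer stands upright and still on the desk with its back flat against the stand's front: both back edges within 4 mm of the front face and not more than 260 mm to either side of its middle, touching neither the card basket, the pen cup nor the label roll (x of each of back_left, back_right in the frame of stand above -0.004 m and y of back_left in the frame of stand below 0.26 m and y of back_right in the frame of stand above -0.26 m and z of back_left in the frame of stand below 0.029 m and angle between printer's own z axis and vertical below 0.03 rad and linear speed of printer below 0.01 m/s and contact force between printer and card_basket below 0.2 N and contact force between printer and pen_cup below 0.2 N and contact force between printer and label_roll below 0.2 N).
It fails at once if the printer was lifted or tipped (origin more than 8 mm above the desk, or tilted by more than 0.12 rad) (height (world z) of printer above 0.008 m or angle between printer's own z axis and vertical above 0.12 rad).
It fails at once if the printer was pushed into the stand while more than 0.22 rad (12.6 degrees) from square: a corner dug in (contact force between printer and stand above 1 N and angle between the x axis of printer and the x axis of stand, either way round above 0.22 rad).
It fails at once if the printer was knocked along (faster than 0.3 m/s) instead of pushed steadily (linear speed of printer above 0.3 m/s).
It fails at once if a bystander was moved by more than 15 mm (distance of any of card_basket, pen_cup, label_roll, stapler, tape_dispenser, mouse from where it was at the start of the episode above 0.015 m).
It also fails if it takes over 54 s, if anything falls off the work surface, if the arm or the gripper's body presses on something with over 40 N, if the wrist force passes 120 N, or if a joint passes its speed limit or range.

### The arm

A 7-joint arm with a two-finger parallel gripper is mounted at the origin on the work surface. World frame = base frame: x ahead of the robot, y to its left, z up, the work surface at z = 0. Lengths are in mm, angles in rad, forces in N, time in s.
With the tool pointing down it reaches from about 400 to 850 mm from the base axis. Payload 4.4 kg.
Tool frame: the origin (TCP) lies midway between the tips of the shut fingers; the grasp point (between the pads) lies 19 mm behind it; x points along the fingers, y is the direction in which the jaws open and shut, and the axes are right-handed (so a half turn about x gives the same grasp; the last joint's range is limited). The gripper opens to 94 mm and grips with 3 to 60 N. Pads are 16 mm wide; open, the fingers measure 119 mm over their backs; the gripper's body (75 mm by 177 mm) begins 78 mm behind the grasp point.
Start: joints at [1.262, 0.628, 0.038, 1.517, -0.027, 0.996, -0.02], TCP at [156.303, -630.942, 176.578] pointing down, gripper open.
Joint ranges: [-3.06, 3.06], [-0.37, 2.12], [-1.25, 1.32], [0.18, 2.47], [-1.1, 4.24], [0.23, 1.98], [-2.94, 2.94]. Speed limits (rad/s): [2.57, 2.57, 3.14, 3.14, 3.14, 3.14, 3.14].

### API

Orientations are given as a rotation vector (axis times angle).
In Python, from cell import r gives the robot as it stands.
- The arm moves only by the tool send_rows, never from a script. Its arguments are lists of equal length, an entry for each row: "offset": the shift along the tool's x, y, z each as a share of 20 cm, from -1 to 1, a list of three; "spin": the turn about the tool's x as a share of pi rad, from -1 to 1. In form: {"offset": [[dx, dy, dz], ...], "spin": [spin, ...]}. A call has 1 to 12 rows; each row shifts and turns the commanded pose from where the row before left it, along the tool's axes as they then stand; what a row does not reach is not made up. A row lasts 1/12 s, in which the tool goes at most 41.7 mm and 7.16 degrees, less where a joint would pass 70% of its speed; a pose out of reach is approached as far as the arm can. A call with a number of a shift or a turn outside -1 to 1 is refused whole. A call with a gripper value outside its range is refused whole. "claw" is the opening, from -1 (shut) to 1 (fully open), set as the call begins (left out, the last holds). The fingers move at their own pace and stop on an object; "squeeze" is the grip in N (left out, the last holds). Time passes only in rows, so rows that do not move let the fingers close. It gives the time, the measured TCP pose, the force and the opening at its end, in the units of the state.
- r.get_state(): the state, without advancing time (a new reading comes with each control period).
- r.capture(name): name is "scene" or "top" or "wrist"; returns a dict with "image" (384x512x3 uint8, blue, green, red), "range_z" (384x512 float32, mm along the optical axis (not along the pixel's ray), 0 where there is no reading), "K" (3x3 intrinsics, pixels), "eye" and "orientation" of the camera in the world. Camera axes: x right, y down, z forward; pixel columns grow to the right and rows downward; lengths in mm; the calibration is good to about 2 mm. A picture is of the moment at which its call begins.
- r.finish_job(): hands the job in, once; it reports no verdict.
The state is a dict: "clock": time; "joint_positions": joint angles; "dq": joint speeds; "tau": joint torques, N m; "ee_pos": TCP position; "tool_rot": TCP orientation; "ft_force": force on the tool from outside, world axes, zero at the start; "ft_torque": the same for the moment, N m; "gripper_width": finger opening in mm.
Only numpy, scipy, OpenCV 4.12 (cv2) and the standard library are available. Lean on these libraries where they do the work, as an engineer would, in place of code of your own. Each camera call takes 0.05 s, during which the arm holds its last target. There are 200 camera calls.

## Working session

There is one attempt and no reset: what is moved stays moved. The work goes in short steps, Python scripts to look and compute and a tool call to move; the robot and the scene stay as the last step left them, time stands still between calls to the robot, and variables do not carry over. Pictures are saved under pics/ and viewed, about 8 in all and at most 12, crops included, and the job is handed in when it is done.

Besides the shell and the picture viewer there is one more tool, called after "Emit:" by a JSON object that holds its "name" and its "arguments". send_rows: Moves the arm, as the interface text tells. Shift numbers are shares of 20 cm and turn numbers shares of pi rad, none past 1 either way. Its arguments: {"type":"object","properties":{"offset":{"type":"array","items":{"type":"array","items":{"type":"number"}}},"spin":{"type":"array","items":{"type":"number"}},"claw":{"type":"number"},"squeeze":{"type":"number"}},"required":["offset","spin"]}

```bash
ls; mkdir -p pics
python3 - <<'E'
from cell import r
import cv2,numpy as np
s=r.get_state();print({k:np.round(v,3).tolist() for k,v in s.items()})
a=r.capture("scene");b=r.capture("top")
for n,c in(("scene",a),("top",b)):
    print(n,np.round(c["K"],1).tolist(),np.round(c["eye"],1),np.round(c["orientation"],4).tolist())
    np.savez("pics/%s0.npz"%n,**c)
    cv2.imwrite("pics/%s0.png"%n,c["image"])
E
```

```text
pics
{'clock': 0.0, 'joint_positions': [1.262, 0.629, 0.038, 1.518, -0.027, 0.996, -0.02], 'dq': [-0.001, -0.001, 0.0, 0.0, -0.0, -0.0, -0.001], 'tau': [-0.0, -54.973, 1.144, -18.663, -0.052, 0.023, 0.0], 'ee_pos': [156.14, -630.262, 175.695], 'tool_rot': [2.093, 0.257, -2.093], 'ft_force': [0.57, -0.02, 1.011], 'ft_torque': [-0.014, 0.015, -0.012], 'gripper_width': 94.21}
scene [[352.8, 0.0, 257.5], [0.0, 352.8, 197.6], [0.0, 0.0, 1.0]] [1165.5  307.9  930.6] [-1.5241, -2.1212, 0.7845]
top [[407.3, 0.0, 252.8], [0.0, 407.3, 192.7], [0.0, 0.0, 1.0]] [ 377.3   74.9 1369. ] [-2.1633, 2.2293, -0.0858]
```

View top.

View pics/top0.png

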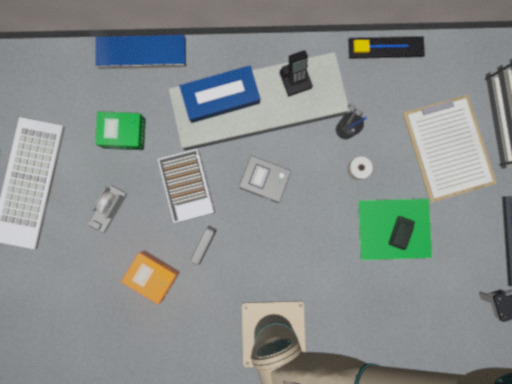

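View pics/scene0.png

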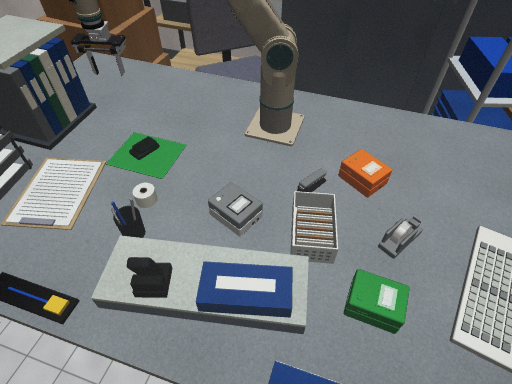

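The top view shows three printer look-alikes: grey at (265,179), green at (120,130) and orange at (150,277). The grey one is the job: it has a grey lid, the window to its left (its rear) and the button at (282,176) (its front). The stand is at (260,100), the pen cup at (350,124), the label roll at (361,168) and the basket at (186,185). Next I measure them.

```bash
cat > h.py <<'E'
import numpy as np,cv2
from scipy.spatial.transform import Rotation as R
def cloud(c):
    K=c["K"];Z=c["range_z"].astype(float);v,u=np.mgrid[:Z.shape[0],:Z.shape[1]]
    P=np.stack([(u-K[0,2])*Z/K[0,0],(v-K[1,2])*Z/K[1,1],Z],-1)
    W=P@R.from_rotvec(np.ravel(c["orientation"])).as_matrix().T+np.ravel(c["eye"])
    W[Z==0]=np.nan;return W
def rect(W,box,zlo,zhi):  # box: u0,v0,u1,v1 pixels
    Q=W[box[1]:box[3],box[0]:box[2]].reshape(-1,3)
    Q=Q[(Q[:,2]>zlo)&(Q[:,2]<zhi)]
    return Q,cv2.minAreaRect(Q[:,:2].astype(np.float32))
E
python3 - <<'E'
from h import *
c=np.load("pics/top0.npz");W=cloud(c)
print("desk z",np.nanmedian(W[220:250,60:90,2]))
for n,b,lo,hi in(("printer",(232,148,300,210),68,95),("stand",(160,45,355,150),48,70),("basket",(150,140,222,228),60,100),("cup",(330,95,375,145),60,110),("roll",(342,150,380,186),40,60),("stapler",(185,220,222,270),25,80),("mouse",(385,212,418,252),12,50)):
    Q,q=rect(W,b,lo,hi);print(n,len(Q),np.round(np.median(Q[:,2]),1),np.round(q[0]),np.round(q[1]),round(q[2],1),np.round(cv2.boxPoints(q)).tolist())
img=cv2.resize(c["image"][140:220,220:320],None,fx=6,fy=6,interpolation=cv2.INTER_CUBIC);cv2.imwrite("pics/crop.png",img)
print(W[176,282],W[176,259])
E
```

```text
desk z -1.3271220924618774
printer 1500 79.0 [504.  15.] [140. 111.] 67.3 [[426.0, -28.0], [528.0, -70.0], [582.0, 58.0], [480.0, 101.0]]
stand 6905 58.9 [725.  11.] [287. 573.] 11.2 [[528.0, 265.0], [640.0, -298.0], [922.0, -242.0], [810.0, 321.0]]
basket 1539 76.0 [505. 268.] [176. 265.] 88.8 [[371.0, 183.0], [635.0, 178.0], [639.0, 353.0], [374.0, 359.0]]
cup 331 74.4 [ 705. -250.] [149.  76.] 24.2 [[621.0, -246.0], [652.0, -315.0], [788.0, -254.0], [757.0, -185.0]]
roll 378 49.3 [ 534. -302.] [69. 71.] 12.6 [[493.0, -274.0], [508.0, -344.0], [576.0, -329.0], [560.0, -259.0]]
stapler 359 54.4 [294. 223.] [ 29. 125.] 61.5 [[232.0, 240.0], [342.0, 181.0], [356.0, 207.0], [246.0, 266.0]]
mouse 595 33.9 [ 320. -426.] [ 76. 106.] 66.6 [[256.0, -440.0], [353.0, -482.0], [383.0, -412.0], [286.0, -370.0]]
[508.62877215 -40.10432016  81.71192638] [510.84736738  32.95759352  80.75632697]
```

View pics/crop.png

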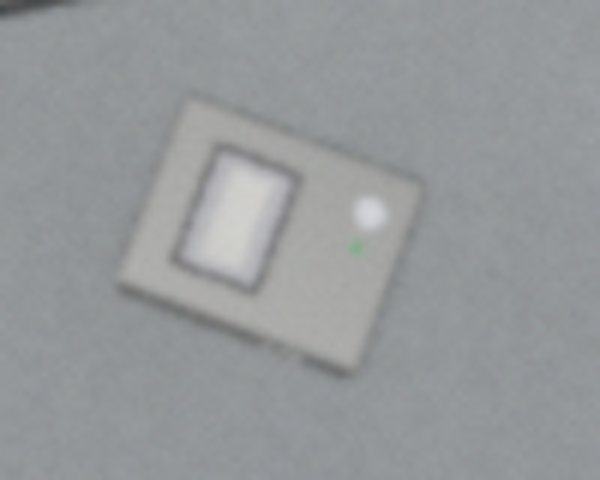

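The crop shows the window to the rear-left (235,218) and the button at front-right (370,213), so it is the grey printer, 140 x 111 at z 79, with its heading about 67°. The stand, basket and cup fits took in outliers, so I refine those.

```bash
cat >> h.py <<'E'
def fit(W,box,zlo,zhi):
    m=np.zeros(W.shape[:2],np.uint8);s=np.s_[box[1]:box[3],box[0]:box[2]]
    m[s]=((W[s][...,2]>zlo)&(W[s][...,2]<zhi))
    m=cv2.morphologyEx(m,cv2.MORPH_OPEN,np.ones((3,3)))
    n,l,st,_=cv2.connectedComponentsWithStats(m)
    l=l==1+np.argmax(st[1:,4]);return W[l]
def standpose(W,box=(160,45,355,150)):
    Q=fit(W,box,52,66);h=cv2.convexHull(Q[:,:2].astype(np.float32))[:,0]
    q=cv2.minAreaRect(h);return q,cv2.boxPoints(q)
E
python3 - <<'E'
from h import *
c=np.load("pics/top0.npz");W=cloud(c)
q,b=standpose(W);print("stand",np.round(q[0]),np.round(q[1]),q[2],np.round(b).tolist())
Q=fit(W,(160,45,355,150),52,66)
# front line: per y-bin min x
ys=np.arange(-200,230,15);p=[]
for y in ys:
    s=Q[abs(Q[:,1]-y)<8]
    if len(s): p.append((s[:,0].min(),y))
p=np.array(p);vx,vy,x0,y0=cv2.fitLine(p.astype(np.float32),cv2.DIST_HUBER,0,.01,.01).ravel();print("front line",vx,vy,x0,y0,np.round(p[::4]).tolist())
for n,bx,lo,hi in(("basket",(150,140,222,228),74,95),("cup",(330,95,375,145),85,100),("cuplow",(330,95,375,145),30,100),("roll",(342,150,380,186),40,60)):
    Q=fit(W,bx,lo,hi);q=cv2.minAreaRect(Q[:,:2].astype(np.float32));print(n,np.round(q[0]),np.round(q[1]),round(q[2],1),np.round(cv2.boxPoints(q)).tolist())
E
```

```text
stand [766.  26.] [201. 560.] 11.344771385192871 [[612.0, 281.0], [722.0, -269.0], [920.0, -229.0], [809.0, 320.0]]
front line 0.19326761 -0.9811461 673.641 -27.5 [[707.0, -200.0], [696.0, -140.0], [687.0, -80.0], [672.0, -20.0], [660.0, 40.0], [649.0, 100.0], [637.0, 160.0], [624.0, 220.0]]Traceback (most recent call last):
  File "<stdin>", line 12, in <module>
  File "h.py", line 17, in fit
    l=l==1+np.argmax(st[1:,4]);return W[l]
           ~~~~~~~~~^^^^^^^^^^
    return _wrapfunc(a, 'argmax', axis=axis, out=out, **kwds)
    return bound(*args, **kwds)
ValueError: attempt to get argmax of an empty sequence
```

```bash
cat >> h.py <<'E'
SO=np.array([667.,6.]);SA=np.deg2rad(11.34)
def axes(s): return R.from_rotvec(np.ravel(s["tool_rot"])).as_matrix()
def share(s,target):  # world xyz target -> total shares of 200 mm in tool axes
    d=np.array(target,float)-np.ravel(s["ee_pos"]);return np.round(axes(s).T@d/200,3),np.round(d)
def printer(W,box=(200,100,330,230)):
    Q=fit(W,box,70,95);q=cv2.minAreaRect(Q[:,:2].astype(np.float32));return q
E
python3 - <<'E'
from h import *
from cell import r
c=np.load("pics/top0.npz");W=cloud(c)
for n,bx,lo,hi in(("basket",(150,140,222,228),70,95),("cup",(330,95,375,145),70,115),("cuplow",(330,95,375,145),15,50),("roll",(342,150,380,186),40,60)):
    try:
        Q=fit(W,bx,lo,hi);q=cv2.minAreaRect(Q[:,:2].astype(np.float32));print(n,len(Q),np.round(q[0]),np.round(q[1]),round(q[2],1),np.round(cv2.boxPoints(q)).tolist())
    except Exception as e: print(n,e)
s=r.get_state();print(np.round(axes(s),3));print(share(s,(430,-330,176)))
E
```

```text
basket attempt to get argmax of an empty sequence
cup 18 [ 668. -301.] [16. 14.] 27.9 [[657.0, -299.0], [664.0, -311.0], [678.0, -304.0], [671.0, -291.0]]
cuplow 15 [ 694. -289.] [12.  3.] 37.2 [[688.0, -292.0], [690.0, -294.0], [699.0, -287.0], [698.0, -285.0]]
roll 364 [ 534. -301.] [71. 66.] 87.6 [[499.0, -335.0], [566.0, -338.0], [569.0, -267.0], [502.0, -265.0]]
[[-0.     0.24  -0.971]
 [ 0.002 -0.971 -0.24 ]
 [-1.    -0.002  0.   ]]
(array([ 1.000e-03, -1.128e+00, -1.690e+00]), array([274., 300.,   0.]))
```

Emit:
{"name": "send_rows", "arguments": {"offset": [[0, 0, 0], [0, -0.125, -0.148], [0, -0.125, -0.148], [0, -0.125, -0.148], [0, -0.125, -0.148], [0, -0.125, -0.148], [0, -0.125, -0.148], [0, -0.125, -0.148], [0, -0.125, -0.148], [0, -0.125, -0.148], [0, -0.125, -0.148], [0, -0.125, -0.148]], "spin": [0.015, 0, 0, 0, 0, 0, 0, 0, 0, 0, 0, 0], "claw": -1, "squeeze": 20}}

```text
clock: 1.1
ee_pos: [422.9, -296.1, 176.5]
tool_rot: [2.118, 0.208, -2.119]
ft_force: [1.1, -0.7, 0.2]
gripper_width: 17.7
```

Emit:
{"name": "send_rows", "arguments": {"offset": [[0, -0.163, -0.042], [0, -0.163, -0.042], [0, -0.163, -0.042], [0, -0.163, -0.042], [0, -0.163, -0.042], [0, -0.163, -0.042], [0, -0.163, -0.042], [0, -0.163, -0.042], [0, -0.163, -0.042], [0, -0.163, -0.042], [0, -0.163, -0.042], [0, -0.163, -0.042]], "spin": [0, 0, 0, 0, 0, 0, 0, 0, 0, 0, 0, 0]}}

```text
clock: 2.1
ee_pos: [444.6, 107.0, 176.5]
tool_rot: [2.118, 0.208, -2.119]
ft_force: [0.6, -0.2, -0.5]
gripper_width: 0.5
```

```bash
cat >> h.py <<'E'
def tostand(p):
    p=np.asarray(p,float)[...,:2]-SO;c,s=np.cos(SA),np.sin(SA);return p@np.array([[c,-s],[s,c]])
def report(cap=False,box=(200,100,330,230),save=None):
    from cell import r
    if cap:
        c=r.capture("top")
        if save: cv2.imwrite("pics/%s.png"%save,c["image"])
        Q=fit(cloud(c),box,70,90);S=tostand(Q).astype(np.float32)
        q=cv2.minAreaRect(S);b=cv2.boxPoints(q)
        e=max(((b[i]-b[i-1]) for i in range(4)),key=lambda v:np.hypot(*v));a=np.degrees(np.arctan2(e[1],e[0]))%180
        if a>110:a-=180
        print("printer sx,sy",np.round(q[0],1),"size",np.round(q[1]),"heading rel",round(float(a),1))
        t=np.radians(a);M=np.array([[np.cos(t),np.sin(t)],[-np.sin(t),np.cos(t)]])
        print("FL,FR,BL,BR",(np.array(q[0])+np.array([[-70,55],[-70,-55],[70,55],[70,-55]])@M).round().tolist())
    s=r.get_state();p=np.ravel(s["ee_pos"]);ax=axes(s)
    print("t",round(float(s["clock"]),2),"tcp s",np.round(tostand(p),1),"z",p[2].round(1),"yaw err deg",round(np.degrees(np.arctan2(ax[1,1],ax[0,1])-(SA-np.pi/2)),2),"F",np.round(s["ft_force"],1),"w",s["gripper_width"])
E
python3 -c "
from h import *
report(True)"
```

```text
printer sx,sy [-158.   41.] size [140. 110.] heading rel 55.9
FL,FR,BL,BR [[-243.0, 14.0], [-152.0, -48.0], [-164.0, 130.0], [-73.0, 68.0]]
t 2.15 tcp s [-195.9  150.8] z 176.7 yaw err deg 0.38 F [-0.   5.9  0.6] w 0.6912781033435544
```

Emit:
{"name": "send_rows", "arguments": {"offset": [[0.094, 0.006, 0.005], [0.094, 0.006, 0.005], [0.094, 0.006, 0.005], [0.094, 0.006, 0.005], [0.094, 0.006, 0.005], [0.094, 0.006, 0.005], [0.094, 0.006, 0.005], [0.094, 0.006, 0.005], [0, 0.014, -0.021], [0, 0.014, -0.021], [0, 0.014, -0.021], [0, 0.014, -0.021]], "spin": [0, 0, 0, 0, 0, 0, 0, 0, 0, 0, 0, 0]}}

```text
clock: 3.15
ee_pos: [459.5, 86.6, 27.3]
tool_rot: [2.122, 0.208, -2.116]
ft_force: [-0.4, 0.7, 0.0]
gripper_width: 0.8
```

Emit:
{"name": "send_rows", "arguments": {"offset": [[0, 0.014, -0.021], [0, 0.014, -0.021], [0, 0.012, -0.027], [0, 0.012, -0.027], [0, 0.012, -0.027], [0, 0.013, -0.026], [0, 0.014, -0.026], [0, 0.015, -0.025], [0, 0.016, -0.025], [0, 0.017, -0.024], [0, 0, 0], [0, 0, 0]], "spin": [0, 0, 0, 0, 0, 0, 0, 0, 0, 0, 0, 0]}}

```text
clock: 4.15
ee_pos: [512.8, 69.9, 26.9]
tool_rot: [2.121, 0.209, -2.117]
ft_force: [-2.1, 2.6, 0.9]
gripper_width: 0.6
```

```bash
python3 -c "
from h import *
report(True,save='c1')"
```

```text
printer sx,sy [-119.1   -7.4] size [141.  67.] heading rel 34.0
FL,FR,BL,BR [[-208.0, -1.0], [-146.0, -92.0], [-92.0, 77.0], [-30.0, -14.0]]
t 4.2 tcp s [-138.8   92.8] z 26.8 yaw err deg -0.11 F [-1.4  2.1  1.2] w 0.6292714440447933
```

Emit:
{"name": "send_rows", "arguments": {"offset": [[0, -0.05, 0.035], [0, -0.055, -0.085], [0, 0, 0], [0, 0.025, -0.017], [0, 0.025, -0.017], [0, 0.022, -0.02], [0, 0.022, -0.02], [0, 0.023, -0.019], [0, 0.024, -0.018], [0, 0.025, -0.016], [0, 0.026, -0.015], [0, 0, 0]], "spin": [0, 0, 0, 0, 0, 0, 0, 0, 0, 0, 0, 0]}}

```text
clock: 5.2
ee_pos: [554.7, 57.7, 26.2]
tool_rot: [2.121, 0.205, -2.117]
ft_force: [1.5, -0.3, 0.5]
gripper_width: 0.5
```

```bash
python3 -c "
from h import *
report(True,save='c2')
from cell import r
c=r.capture('scene');cv2.imwrite('pics/s2.png',c['image']);W=cloud(c)
Q=W.reshape(-1,3);S=tostand(Q);k=(Q[:,2]>72)&(Q[:,2]<88)&(abs(S[:,0]+120)<110)&(abs(S[:,1])<140)
q=cv2.minAreaRect(S[k].astype(np.float32));print('scene',k.sum(),q,cv2.boxPoints(q).round().tolist())
"
```

```text
printer sx,sy [-114.6  -46.7] size [139.  42.] heading rel 20.2
FL,FR,BL,BR [[-199.0, -19.0], [-161.0, -122.0], [-68.0, 29.0], [-30.0, -74.0]]
t 5.25 tcp s [-100.6   72.9] z 26.2 yaw err deg -0.23 F [-0.1 -0.8  0.4] w 0.4772721842697404
scene 1035 ((-130.94503784179688, -0.43743133544921875), (140.78111267089844, 138.9711456298828), 22.946805953979492) [[-223.0, 36.0], [-169.0, -92.0], [-39.0, -37.0], [-93.0, 91.0]]
```

View pics/s2.png

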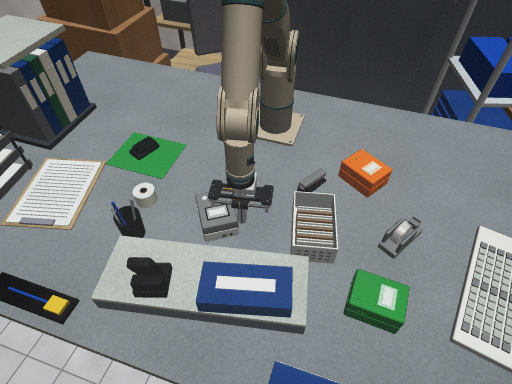

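Scene view: the printer is at (217,213), turned to about 21° from the stand's heading, with the finger at its left side and everything else in place. Both cameras put its centre at stand (-126,-14). Next I push the front-left corner.

Emit:
{"name": "send_rows", "arguments": {"offset": [[0, -0.1, 0.05], [0, 0, 0.16], [0, 0, 0.16], [0, 0.05, 0.16], [0, 0.125, 0.155], [0, 0.15, 0], [0, 0.15, 0], [0, 0, 0], [0, -0.014, -0.037], [0, -0.012, -0.03], [0, -0.015, -0.025], [0, -0.015, -0.025]], "spin": [0, 0, 0, 0, 0, 0, 0, 0, 0, 0, 0, 0]}}

```text
clock: 6.3
ee_pos: [451.8, -24.3, 25.9]
tool_rot: [2.112, 0.209, -2.123]
ft_force: [-6.5, -3.4, 4.5]
gripper_width: 0.6
```

Emit:
{"name": "send_rows", "arguments": {"offset": [[0, -0.017, -0.025], [0, -0.016, -0.026], [0, -0.015, -0.026], [0, -0.013, -0.027], [0, 0, 0]], "spin": [0, 0, 0, 0, 0]}}

```text
clock: 6.72
ee_pos: [469.5, -6.7, 25.8]
tool_rot: [2.111, 0.213, -2.123]
ft_force: [-4.1, 0.2, 1.7]
gripper_width: 0.3
```

```bash
cat >> h.py <<'E'
def scene():
    from cell import r
    c=r.capture('scene');Q=cloud(c).reshape(-1,3);S=tostand(Q);k=(Q[:,2]>72)&(Q[:,2]<88)&(abs(S[:,0]+120)<110)&(abs(S[:,1])<140)
    q=cv2.minAreaRect(S[k].astype(np.float32));print('scene',k.sum(),np.round(q[0]),np.round(q[1]),round(q[2],1),cv2.boxPoints(q).round().tolist());return c
E
python3 -c "
from h import *
report(True,save='a1');scene()
"
```

```text
printer sx,sy [-79.1  -4.9] size [ 80. 110.] heading rel 100.4
FL,FR,BL,BR [[-120.0, -84.0], [-12.0, -64.0], [-146.0, 54.0], [-38.0, 74.0]]
t 6.77 tcp s [-196.2   26.3] z 25.7 yaw err deg 0.08 F [-4.8  1.3  2. ] w 0.3268419572617318
scene 1334 [-114.   -6.] [155. 123.] 11.3 [[-202.0, 38.0], [-178.0, -82.0], [-26.0, -51.0], [-50.0, 69.0]]
```

Emit:
{"name": "send_rows", "arguments": {"offset": [[0, 0, 0.1], [0, 0, 0.06]], "spin": [0, 0]}}

```text
clock: 6.98
ee_pos: [440.4, -13.9, 26.1]
tool_rot: [2.118, 0.211, -2.117]
ft_force: [-0.6, 0.0, 0.2]
gripper_width: 0.5
```

Emit:
{"name": "send_rows", "arguments": {"offset": [[0, 0.12, 0], [0, 0.12, 0], [0, 0, 0], [0, 0, 0], [0, 0, 0], [0, 0, 0], [0, 0, 0], [0, 0, 0], [0, 0, -0.03], [0, 0, -0.03], [0, 0, -0.03], [0, 0, -0.03]], "spin": [0, 0, 0, 0, 0, 0, 0, 0, 0, 0, 0, 0], "claw": 0.28}}

```text
clock: 7.98
ee_pos: [474.6, -57.4, 26.2]
tool_rot: [2.119, 0.208, -2.118]
ft_force: [0.6, 0.0, -0.5]
gripper_width: 59.9
```

Emit:
{"name": "send_rows", "arguments": {"offset": [[0, 0, -0.03], [0, 0, -0.03], [0, 0, -0.03], [0, 0, -0.03], [0, 0, -0.03], [0, 0, 0]], "spin": [0, 0, 0, 0, 0, 0]}}

```text
clock: 8.48
ee_pos: [501.3, -51.3, 25.6]
tool_rot: [2.114, 0.21, -2.123]
ft_force: [-3.1, 0.7, -0.9]
gripper_width: 60.0
```

```bash
python3 -c "
from h import *
report(True,save='f1');c=scene();cv2.imwrite('pics/sf1.png',c['image'])
"
```

```text
printer sx,sy [-74.  -12.6] size [108. 110.] heading rel 97.4
FL,FR,BL,BR [[-119.0, -89.0], [-10.0, -75.0], [-138.0, 50.0], [-29.0, 64.0]]
t 8.53 tcp s [-173.8  -23.7] z 25.6 yaw err deg -0.08 F [-4.3  1.9 -0.1] w 60.04825461351067
scene 1394 [-102.  -17.] [168. 110.] 7.4 [[-192.0, 27.0], [-178.0, -82.0], [-12.0, -61.0], [-26.0, 49.0]]
```

Emit:
{"name": "send_rows", "arguments": {"offset": [[0, 0, -0.02], [0, 0, -0.02], [0, 0, -0.02], [0, 0, -0.02], [0, 0, -0.015], [0, 0, -0.015], [0, 0, 0]], "spin": [0, 0, 0, 0, 0, 0, 0]}}

```text
clock: 9.17
ee_pos: [520.6, -48.2, 25.9]
tool_rot: [2.11, 0.208, -2.126]
ft_force: [-8.7, -0.3, 5.4]
gripper_width: 60.3
```

```bash
python3 -c "
from h import *
report(True,save='f2')
"
```

```text
printer sx,sy [-55.1 -17.7] size [103. 110.] heading rel 95.1
FL,FR,BL,BR [[-104.0, -92.0], [6.0, -83.0], [-116.0, 47.0], [-6.0, 57.0]]
t 9.22 tcp s [-154.2  -24.3] z 25.9 yaw err deg -0.1 F [-9.8  0.1  5.7] w 60.19712368736009
```

Emit:
{"name": "send_rows", "arguments": {"offset": [[0, 0, -0.015], [0, 0, -0.015], [0, 0, -0.015], [0, 0, -0.01], [0, 0, -0.01], [0, 0, -0.01], [0, 0, 0], [0, 0, 0]], "spin": [0, 0, 0, 0, 0, 0, 0, 0]}}

```text
clock: 9.88
ee_pos: [522.2, -45.3, 24.8]
tool_rot: [2.085, 0.212, -2.15]
ft_force: [-27.6, -0.1, 19.1]
gripper_width: 60.5
```

```bash
python3 -c "
from h import *
report(True,save='f3')
"
```

```text
printer sx,sy [-51.1 -17.6] size [101. 110.] heading rel 92.5
FL,FR,BL,BR [[-103.0, -90.0], [7.0, -85.0], [-109.0, 50.0], [1.0, 55.0]]
t 9.93 tcp s [-152.   -21.8] z 24.8 yaw err deg 0.04 F [-27.5  -0.1  20.2] w 60.57302066000224
```

Emit:
{"name": "send_rows", "arguments": {"offset": [[0, 0, 0.075], [0, 0, 0.075], [0, -0.09, 0], [0, 0, 0], [0, 0, -0.04], [0, 0, -0.03], [0, 0, -0.02], [0, 0, -0.02], [0, 0, -0.015], [0, 0, -0.01], [0, 0, -0.01], [0, 0, 0]], "spin": [0, 0, 0, 0, 0, 0, 0, 0, 0, 0, 0, 0]}}

```text
clock: 10.93
ee_pos: [522.7, -28.3, 24.8]
tool_rot: [2.093, 0.209, -2.143]
ft_force: [-21.1, 0.4, 16.4]
gripper_width: 60.1
```

```bash
python3 -c "
from h import *
report(True,save='f4')
"
```

```text
printer sx,sy [-48.4 -17.7] size [ 99. 109.] heading rel 90.7
FL,FR,BL,BR [[-103.0, -88.0], [7.0, -87.0], [-104.0, 52.0], [6.0, 53.0]]
t 10.98 tcp s [-148.2   -5.3] z 24.8 yaw err deg -0.08 F [-21.1   0.3  14.4] w 60.25457860056171
```

Emit:
{"name": "send_rows", "arguments": {"offset": [[0, 0, 0.05], [0, 0, 0.1], [0, 0, 0.15], [-0.1, 0, 0.15], [-0.15, 0, 0.1], [-0.15, 0, 0], [-0.15, 0, 0], [-0.15, 0.1, 0], [-0.1, 0.15, 0], [0, 0.18, 0], [0, 0.18, 0], [0, 0, 0]], "spin": [0, 0, 0, 0, 0, 0, 0, 0, 0, 0, 0, 0]}}

```text
clock: 11.98
ee_pos: [453.9, -177.7, 187.6]
tool_rot: [2.127, 0.19, -2.115]
ft_force: [0.2, -0.1, 0.6]
gripper_width: 59.9
```

```bash
python3 -c "
from h import *
report(True,save='f5')
from cell import r
c=r.capture('top');W=cloud(c);Q=fit(W,(200,100,330,230),70,90);S=tostand(Q)
for y in range(-65,40,12):
    s=S[abs(S[:,1]-y)<6,0];print(y,s.min().round(1),s.max().round(1))
img=cv2.resize(c['image'][80:240,150:390],None,fx=3,fy=3,interpolation=cv2.INTER_CUBIC);cv2.imwrite('pics/end.png',img)
"
```

```text
printer sx,sy [-68.9 -18.1] size [110. 141.] heading rel -0.4
FL,FR,BL,BR [[-139.0, 37.0], [-139.0, -73.0], [1.0, 36.0], [1.0, -74.0]]
t 12.03 tcp s [-245.3 -134.1] z 187.0 yaw err deg -0.57 F [ 0.2  0.3 -1. ] w 60.06414514851046
-65 -138.3 0.8
-53 -137.1 -0.3
-41 -136.8 -0.5
-29 -138.6 -0.7
-17 -138.6 1.5
-5 -138.8 -0.0
7 -138.9 -0.4
19 -138.6 0.8
31 -138.4 -0.5
```

View pics/end.png

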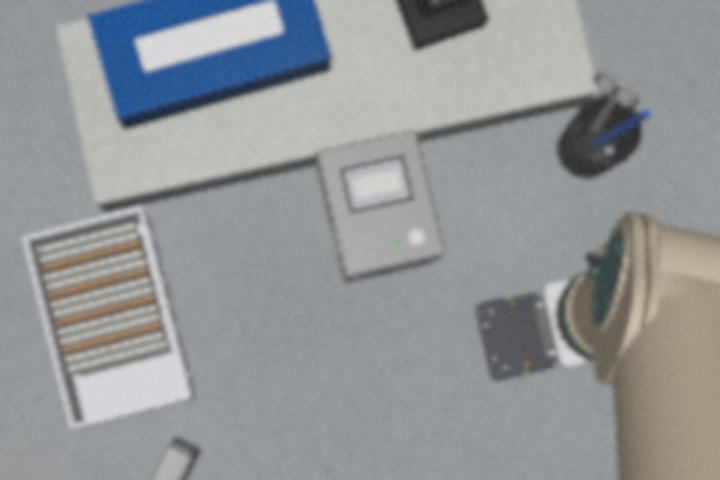

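The crop shows the printer (380,205) square with its back on the stand's front. It is well clear of the basket (110,315) and the cup (600,140).

```bash
python3 -c "
from cell import r
print(r.finish_job())"
```

```text
the job is handed in; nothing more can be done
None
```

The label printer now stands flat against the stand's front, and I handed the job in after about 12 s of robot time; no verdict came back.

- **Pushing:** with the fingers shut, I turned it from about 56° to 10° off the stand's heading. Two pushes went at its back-left corner and one at its front-left. I then pushed it home with the fingers 60 mm apart on its front.
- **One correction:** the first press home left it about 2.5° off square, at roughly 27 N. A second press nearer its left end brought it flat.
- **Last check (camera):**
  - Its heading is within about 0.5° of the stand's.
  - Both back edges measure about 1 mm past the fitted front line, so in contact within the roughly 2 mm calibration error.
  - It sits at y of about -74 to +37 mm along the stand, well clear of the basket, cup and roll.
- **Other things on the desk:** I judged these by eye only. The basket and cup look unmoved in the last picture. I did not measure the bystanders again, and my numeric fits of the basket and cup had failed earlier.
- **Blocked views:** in the middle of the work the gripper hid part of the printer from the top camera. I worked out its centre from the visible edges and, for some steps, the scene camera. After the second push the two cameras agreed.

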